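Seat the resin block and close the clamp

ROBOT

A 6-joint arm with a two-finger parallel gripper is mounted at the origin on the work surface. World frame = base frame: x ahead of the robot, y to its left, z up, the work surface at z = 0. Lengths are in m, angles in rad, forces in N, time in s.
With the tool pointing down it reaches from about 0.275 to 0.75 m from the base axis. Payload 10.2 kg.
Tool frame: the origin (TCP) lies on the centre line of the jaws, within the pads' length; the fingertips stand 22 mm ahead of it and the grasp point (between the pads) lies 3 mm ahead of it (r.tip_extent is the distance from the TCP to the fingertips, in m); z points along the fingers, y is the line along which they close (so a half turn about z gives the same grasp; the last joint's range is limited). The gripper opens to 85 mm and grips with 20 to 120 N. Pads are 22 mm wide; open, the fingers measure 114 mm over their backs; the gripper's body (76 mm by 85 mm) begins 54 mm behind the grasp point. The pads swing forward as they close: fully open they stand 13 mm farther back than shut.
Start: joints at [1.037, 0.313, 1.498, -0, 1.331, -0.223], TCP at [0.161, 0.5, 0.253] pointing down, gripper open.
Joint ranges: [-2.94, 2.94], [-0.97, 2.17], [0.19, 2.56], [-1.23, 4.37], [0.02, 3.11], [-2.88, 2.88]. Speed limits (rad/s): [2.39, 2.39, 3.01, 3.14, 3.14, 3.14].

INTERFACE

Orientations are given as a rotation vector (axis times angle).
In Python, from cell import r gives the robot as it stands.
- The arm moves only by the tool servo_tool, never from a script. Its arguments are lists of equal length, an entry for each row: "claw": the opening, from 0 (shut) to 1 (fully open); "offset": the shift along the world's x, y, z in cm, a list of three; "rotation": the turn, a rotation vector about the world's x, y, z in degrees, a list of three. In form: {"claw": [claw, ...], "offset": [[dx, dy, dz], ...], "rotation": [[rx, ry, rz], ...]}. A call has 1 to 20 rows; each row is the pose to reach, as a shift and turn from the pose commanded when the call began; what a row does not reach only later rows make up. A row lasts 1/10 s, in which the tool goes at most 50 mm and 8.59 degrees, less where a joint would pass 70% of its speed; a pose out of reach is approached as far as the arm can. A call with a gripper value outside its range is refused whole. The fingers move at their own pace and stop on an object; "newtons" is the grip in N (left out, the last holds). Time passes only in rows, so rows that repeat a pose let the fingers close. It gives the time, the measured TCP pose, the force, the opening and the grip force at its end, in the units of the state.
- r.read_state(): the state, without advancing time (a new reading comes with each control period).
- r.capture(name): name is "scene" or "side" or "wrist"; returns a dict with "frame" (400x640x3 uint8, red, green, blue), "fovy" (degrees; the focal length in pixels is half the picture's height over the tangent of half this angle, whatever the lens; pixels are square), "cx", "cy" (the principal point, pixels), "origin" and "attitude" of the camera in the world. Camera axes: x right, y down, z forward; pixel columns grow to the right and rows downward; lengths in m; the calibration is good to about 2 mm. A picture is of the moment at which its call begins. There is no depth.
- r.close_job(): hands the job in; it is judged then, once.
The state is a dict: "t": time; "joint_pos": joint angles; "qd": joint speeds; "joint_efforts": joint torques, N m; "position": TCP position; "ee_rot": TCP orientation; "wrist_force": force on the tool from outside, world axes, zero at the start; "ft_torque": the same for the moment, N m; "opening": finger opening in m; "grip_force": force on a finger pad.
Only numpy, scipy, OpenCV 4.12 (cv2) and the standard library are available. Lean on these libraries where they do the work, as an engineer would, in place of code of your own. Each camera call takes 0.05 s, during which the arm holds its last target. There are 200 camera calls.

TASK

Set the block with the amber resin top upright into the empty nest of the clamp holder and press it straight down until you feel it bottom out on the nest's floor, then swing the hinged clamp over by its red handle until its black shoe rests on the block. The lift pad under the block is stiff and has to be pushed all the way down with the clamp still open, so do not use the clamp to force the block home; never press on the block with more than about 20 N, and leave the other things on the bench where they are.

Things in the scene. Friction and masses are not known exactly. Their poses are not given: they have to be found in the camera images.
- block_mid (a point): Centre of the loose resin block, rigid, 72 mm tall, about 0.11 kg: white foot 40 x 34 mm (x, y) and 44 mm tall, on it the amber resin part, 40 x 24 mm and 28 mm tall, with a 5 mm ledge on both y sides. Half-way up, 8 mm under the ledge. It stands upright at either side of the holder at the start. Its x and y line up with those of the nest when it is in (either way round).
- block_top (a point): Centre of the block's amber top face, 36 mm above block_mid.
- nest (a point): Mouth centre of the holder's nest, level with the rim of its sloping steel lips (57 mm above the bench). The pocket is upright, 44 mm along this frame's x by 38 mm along y; the lips widen it to about 50 x 44 mm at the rim; below 50 mm above the bench the walls are upright. Home, 29 to 45 mm of the block stand above the rim, its ledge 1 to 17 mm, free for the fingers on all sides.
- holder: Heavy grey plate, 170 x 110 x 10 mm, fixed to the bench, carrying the aluminium nest; origin under the nest's centre; x points to the clamp's hinge posts (118 mm tall, 40 mm wide, from 56 mm along x). The height of the nest floor (nest_floor in the rules) is set anew each time and cannot be measured: with the pad fully down, the pad's top (the block's underside) is 14 to 30 mm above the bench.
- pad_place (a point): Place in the nest, 26 mm above the bench, where the yellow lift pad (lift_pad) lies (this point is fixed). Friction holds the pad: it stays where pushed and yields slowly at about 8 N. It starts 4 to 9 mm above its lowest position; there it stops hard, so the force rises steeply. The block is home when the pad is all the way down.
- clamp_hinge (a point): Centre of the clamp's hinge pin, which is level, along the holder's y, 66 mm along the holder's x from the nest's centre and 108 mm above the bench. This frame turns with the clamp.
- clamp_handle (a point): Centre of the clamp's red handle, a round bar 14 mm thick and 84 mm long along the hinge's axis, at the end of the clamp's steel arm (14 mm wide, 10 mm thick), 134 mm from the hinge pin. The frame turns with the clamp; its x axis points from the handle to the hinge.
- clamp_shoe (a point): Middle of the underside of the clamp's round black shoe (19 mm across), on the arm's underside half-way along it: 66 mm from the hinge pin along the arm and 13 mm under it. Shut, it lies over the nest's centre. The shoe is sprung: it gives up to 6 mm into the arm at 2.5 N per mm, so 7 N on the handle is ample.
- clamp (a joint): Angle of the clamp, rad: 0 = arm level over the nest towards -x of the holder; grows as it opens up and back, to 2.05 at most (1.57 is upright). Starts at 1.65 to 2.0. Friction holds it wherever it is left; about 1.5 N at the handle moves it. With the block home the shoe meets it between -0.16 and 0.13, with the block not home higher up.
- blank_mid (a point): Centre of another loose block of the same size, grey with a dark grey top: not wanted, leave it standing.
- dish: Round glass dish, 90 mm wide, 14 mm tall, origin under its centre. Leave alone.
- vial: Small glass vial with a yellow cap, 26 mm wide, 50 mm tall, origin under its centre. Leave alone.
- slide_box: Teal slide box, 85 x 160 x 32 mm, origin under its centre. Leave alone.
- scissors: Scissors with red handles lying flat, 170 mm long, origin near their pivot. Leave alone.
- probe: Small hand tool with a slim shaft, 170 mm long, lying flat. Leave alone.
Mind the look-alikes: they are no part of the job. Of the things that look like the holder, the smallest one is meant.

How it is judged:
On the way:
1. the amber-topped block is fully home in the nest (lift pad within 1.6 mm of its lowest position) while the clamp is still open (over 0.5 rad) (z of block_mid in the frame of nest_floor below 0.0376 m and horizontal distance between block_mid and nest below 0.005 m and angle between block_mid's own z axis and vertical below 0.1 rad and value of joint clamp above 0.5 rad), for 0.2 s.
At the end, for the whole second after the job is handed in: The amber-topped block stands upright (within 0.1 rad) in the nest, within 5 mm of its centre and within 1.6 mm of the nest's floor; the clamp is shut with its shoe within 2.5 mm of the block's top; everything is released and at rest (z of block_mid in the frame of nest_floor below 0.0376 m and horizontal distance between block_mid and nest below 0.005 m and angle between block_mid's own z axis and vertical below 0.1 rad and z of clamp_shoe in the frame of block_top below 0.0025 m and value of joint clamp below 0.2 rad and linear speed of block below 0.01 m/s and contact force between the fingers and block below 0.05 N and contact force between the arm and clamp below 0.05 N); the robot touches nothing.
It fails at once if the block is pressed on the nest's lift pad with more than 30 N (contact force between block and lift_pad above 30 N).
It fails at once if the clamp is forced onto the block with more than 30 N (contact force between clamp and block above 30 N).
It fails at once if the clamp presses on a block that is not home (contact force between clamp and block above 6 N and z of block_mid in the frame of nest_floor above 0.0385 m).
It fails at once if another thing on the bench is disturbed (moved over 30 mm) (distance of any of dish, vial, slide_box, scissors, probe, blank_mid from where it was at the start of the episode above 0.03 m).
It also fails if it takes over 72 s, if anything falls off the work surface, if the arm or the gripper's body presses on something with over 40 N, if the wrist force passes 120 N, or if a joint passes its speed limit or range.

## Working session

There is one attempt and no reset: what is moved stays moved. The work goes in short steps, Python scripts to look and compute and a tool call to move; the robot and the scene stay as the last step left them, time stands still between calls to the robot, and variables do not carry over. Pictures are saved under pics/ and viewed, at most 13 in all, crops included, and the job is handed in when it is done.

Besides the shell and the picture viewer there is one more tool, called after ">>>" as name(argument=value, ...) on one line, values as JSON. servo_tool: Moves the arm, as the interface text tells. Its arguments: {"type":"object","properties":{"claw":{"type":"array"},"offset":{"type":"array"},"rotation":{"type":"array"},"newtons":{"type":"number"}},"required":["claw","offset","rotation"]}

```bash
ls; mkdir -p pics; python3 - <<'E'
from cell import r
import cv2,numpy as np
s=r.read_state();print(s)
for n in("scene","side"):
    c=r.capture(n);print(n,c["fovy"],c["cx"],c["cy"],c["origin"],c["attitude"])
    cv2.imwrite(f"pics/{n}0.png",c["frame"][:,:,::-1])
E
```

```text
pics
{'t': 0.0, 'joint_pos': array([ 1.03658632e+00,  3.13425066e-01,  1.49844836e+00, -2.28067286e-05,
        1.33099909e+00, -2.23362090e-01]), 'qd': array([-4.70195033e-04,  2.27747801e-05, -2.91122330e-04, -6.07813003e-04,
        6.91242823e-04,  3.64487770e-04]), 'joint_efforts': array([ 6.14934779e-04, -4.12254238e+01, -2.59744138e+01, -6.83744679e-05,
        3.99888901e-03, -3.37290686e-06]), 'position': array([0.16045442, 0.49963211, 0.25274357]), 'ee_rot': array([-4.86236690e-01, -3.10327739e+00,  1.88048532e-03]), 'wrist_force': array([ 0.32860702,  0.46301527, -0.23815359]), 'ft_torque': array([ 0.01253387, -0.01560747,  0.02148717]), 'grip_force': 0.0, 'opening': 0.08546515491165295}
scene 43.768006289122866 313.48996706853626 197.34603738879807 [1.25428204 0.45346349 1.08302494] [-1.35862219 -2.27713898  0.86635832]
side 48.81597680912098 311.934382138758 198.27547539129415 [ 0.23450171 -0.83368899  0.79188245] [-2.20014776  0.35940362 -0.18428587]
```

View pics/scene0.png

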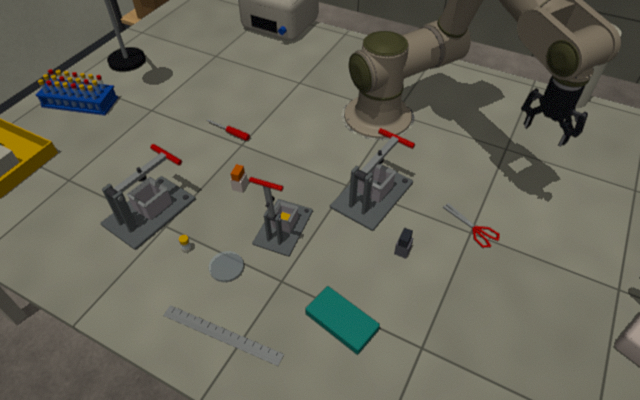

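View pics/side0.png

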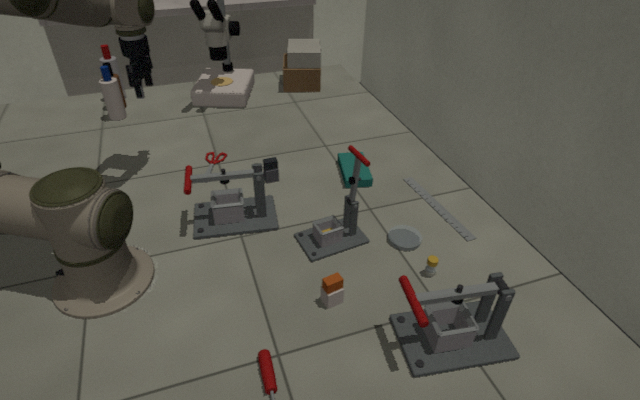

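The scene view shows three holders at (150,205), (282,215) and (373,190). The middle one is the smallest, with its clamp open and the yellow pad visible, so it is the target. Block candidates are the amber/white block at scene (238,178), side (333,290), and the grey blank at scene (403,242), which is not wanted. The yellow vial cap at (184,241) and the red probe handle at (238,132) are not it either.

Next is one close crop of both views.

```bash
cat > h.py <<'E'
import numpy as np,cv2
from scipy.spatial.transform import Rotation as R
def cam(c): return dict(f=200/np.tan(np.radians(c["fovy"])/2),cx=c["cx"],cy=c["cy"],o=np.array(c["origin"]),R=R.from_rotvec(c["attitude"]).as_matrix())
def proj(k,P):
    q=(np.atleast_2d(P)-k["o"])@k["R"]; return np.c_[k["cx"]+k["f"]*q[:,0]/q[:,2],k["cy"]+k["f"]*q[:,1]/q[:,2]]
def onz(k,uv,z):
    uv=np.atleast_2d(uv);d=np.c_[(uv[:,0]-k["cx"])/k["f"],(uv[:,1]-k["cy"])/k["f"],np.ones(len(uv))]@k["R"].T
    return k["o"]+d*((z-k["o"][2])/d[:,2])[:,None]
SC=cam(dict(fovy=43.768006289122866,cx=313.48996706853626,cy=197.34603738879807,origin=[1.25428204,0.45346349,1.08302494],attitude=[-1.35862219,-2.27713898,0.86635832]))
SI=cam(dict(fovy=48.81597680912098,cx=311.934382138758,cy=198.27547539129415,origin=[0.23450171,-0.83368899,0.79188245],attitude=[-2.20014776,0.35940362,-0.18428587]))
E
python3 - <<'E'
import cv2,numpy as np
from h import *
a=cv2.imread("pics/scene0.png")[155:265,220:320];b=cv2.imread("pics/side0.png")[210:320,280:380]
f=lambda x:cv2.resize(x,(400,440),interpolation=cv2.INTER_CUBIC)
a[:,:]=a
o=np.hstack([f(a),f(b)]);o=np.clip(o*1.4,0,255).astype(np.uint8);cv2.imwrite("pics/crop.png",o)
print(onz(SC,[[238,190],[282,240],[403,250]],0),onz(SI,[[333,303]],0))
E
```

```text
[[ 0.50529565 -0.22234399  0.        ]
 [ 0.60032348 -0.01443351  0.        ]
 [ 0.47762171  0.28458433  0.        ]] [[ 0.49064768 -0.23679905  0.        ]]
```

View pics/crop.png

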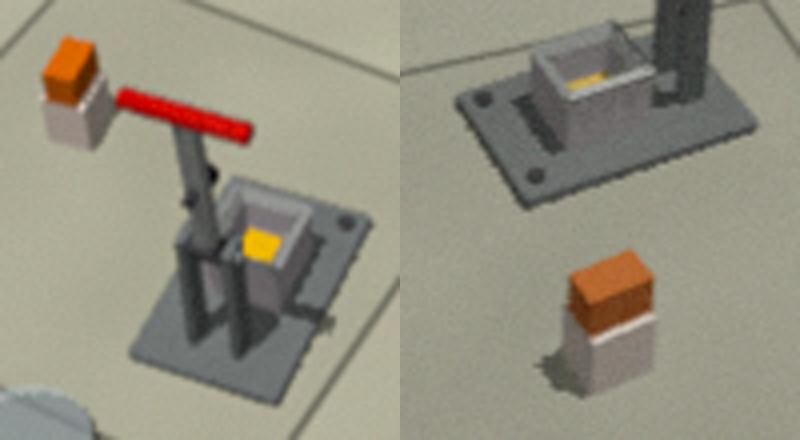

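The crop confirms it: amber/white block at left in the scene view and bottom in the side view. The target holder has the yellow pad in its nest and its clamp open. I'll fit the poses from corners.

```bash
cat > fit.py <<'E'
from h import *
from scipy.optimize import least_squares
sc=lambda L:np.array(L)/4+[220,155]
si=lambda L:(np.array(L)-[400,0])/4+[280,210]
p=np.vstack([onz(SC,sc([[373,216],[278,398],[131,350]]),.01),onz(SI,si([[458,100],[528,203],[757,124]]),.01)])
print("plate",p.round(4))
q=onz(SI,si([[532,65],[612,25],[655,72],[568,98]]),.057);print("rim side",q.round(4),q.mean(0))
t=onz(SI,si([[570,283],[634,252],[654,270],[590,305]]),.072);print("blk side",t.round(4),t.mean(0))
t=onz(SC,sc([[70,37],[98,46],[77,79],[48,70]]),.072);print("blk sc",t.round(4),t.mean(0))
t=onz(SC,sc([[236,180],[313,208]]),.057);print("rim sc far",t.round(4))
t=onz(SC,sc([[262,245]]),.03);print("pad",t.round(4))
E
python3 fit.py
```

```text
plate [[ 0.4725  0.0118  0.01  ]
 [ 0.6373  0.0313  0.01  ]
 [ 0.6501 -0.0746  0.01  ]
 [ 0.4714 -0.0017  0.01  ]
 [ 0.485  -0.1055  0.01  ]
 [ 0.6488 -0.085   0.01  ]]
rim side [[ 0.5113 -0.0349  0.057 ]
 [ 0.5736 -0.0138  0.057 ]
 [ 0.5828 -0.0658  0.057 ]
 [ 0.5224 -0.0714  0.057 ]] [ 0.54753607 -0.04647416  0.057     ]
blk side [[ 0.4674 -0.2274  0.072 ]
 [ 0.5085 -0.2172  0.072 ]
 [ 0.514  -0.233   0.072 ]
 [ 0.4722 -0.2453  0.072 ]] [ 0.49050775 -0.23073581  0.072     ]
blk sc [[ 0.4728 -0.2353  0.072 ]
 [ 0.471  -0.2124  0.072 ]
 [ 0.5053 -0.2072  0.072 ]
 [ 0.5076 -0.2304  0.072 ]] [ 0.48917548 -0.22130996  0.072     ]
rim sc far [[ 0.5226 -0.0668  0.057 ]
 [ 0.5196 -0.0079  0.057 ]]
pad [[ 0.5452 -0.0343  0.03  ]]
```

>>> servo_tool(claw=[1,1,1,1,1,1,1,1,1,1,1,1,1,1,1,1,1,1,1,1], offset=[[0,0,5],[1,-4,8],[3,-8,10],[5,-12,10],[7,-16,10],[9,-20,10],[11,-24,10],[13,-28,10],[15,-32,10],[17,-36,10],[19,-40,10],[21,-44,10],[23,-48,10],[25,-52,10],[27,-56,10],[29,-60,10],[31,-65,10],[33,-70,10],[33,-72.5,10],[33,-72.5,10]], rotation=[[0,0,-8],[0,0,-16],[0,0,-24],[0,0,-32],[0,0,-40],[0,0,-48],[0,0,-56],[0,0,-64],[0,0,-72],[0,0,-80],[0,0,-88],[0,0,-96],[0,0,-104],[0,0,-112],[0,0,-120],[0,0,-128],[0,0,-136],[0,0,-144],[0,0,-151],[0,0,-151]])

```text
t: 2.1
position: [0.4905, -0.2286, 0.3516]
ee_rot: [-3.126, -0.295, 0.003]
wrist_force: [-0.8, 1.0, -0.3]
opening: 0.0856
grip_force: 0.0
```

```bash
cat > w.py <<'E'
import sys,pickle
from cell import r
from h import *
c=r.capture("wrist");s=r.read_state()
n=sys.argv[1];cv2.imwrite(f"pics/{n}.png",c["frame"][:,:,::-1]);pickle.dump(cam(c),open(f"{n}.pkl","wb"))
print(s["t"],s["position"].round(4),s["ee_rot"].round(4),s["wrist_force"].round(2),s["opening"],s["joint_pos"].round(2),r.tip_extent)
print(c["fovy"],c["origin"],c["attitude"])
E
python3 w.py w1
```

```text
2.15 [ 0.4904 -0.2266  0.3521] [-3.1255e+00 -3.0260e-01  2.5000e-03] [ 0.23  0.07 -0.15] 0.08561904278837729 [-0.65  0.3   1.26 -0.    1.58  0.73] 0.022
61.80815040047599 [ 0.56991717 -0.21266773  0.47312137] [ 2.21628688 -1.83426782 -0.30222661]
```

View pics/w1.png

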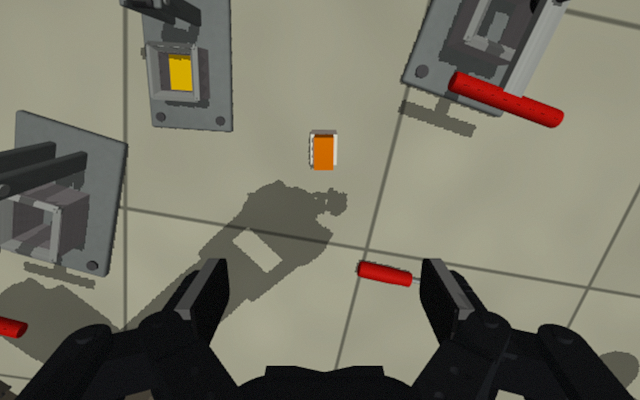

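The wrist view shows the amber block at (323,152) and the nest with its yellow pad at (178,72). The fingertips are at (227,262) and (421,262).

```bash
python3 - <<'E'
from h import *
import pickle
k=pickle.load(open("w1.pkl","rb"))
im=cv2.imread("pics/w1.png");h=cv2.cvtColor(im,cv2.COLOR_BGR2HSV)
for nm,lo,hi,box,z in(("amber",(5,150,80),(17,255,255),(300,120,350,180),.072),("pad",(22,120,100),(35,255,255),(140,30,220,110),.03)):
    m=cv2.inRange(h,lo,hi);x0,y0,x1,y1=box;mm=np.zeros_like(m);mm[y0:y1,x0:x1]=m[y0:y1,x0:x1]
    pts=cv2.findNonZero(mm);b=cv2.minAreaRect(pts);q=cv2.boxPoints(b);print(nm,b,q.round(1).tolist());w=onz(k,q,z);print(w.round(4),w.mean(0).round(4))
T=np.array([.4904,-.2266,.3521]);Rt=R.from_rotvec([-3.1255,-.3026,.0025]).as_matrix()
for d in(.009,.022):
  for y in(-.043,.043):print(d,y,proj(k,T+Rt@[0,y,d]))
print(np.degrees(np.arctan2(Rt[1,1],Rt[0,1])))
def f(im,x0,y0):return cv2.resize(im[y0:y0+75,x0:x0+100],(800,600),interpolation=cv2.INTER_CUBIC)[:, :]
a=cv2.resize(im[20:145,135:245],(440,500),interpolation=cv2.INTER_CUBIC);b=cv2.resize(im[120:182,295:340],(360,496),interpolation=cv2.INTER_CUBIC)
o=np.zeros((500,800,3),np.uint8);o[:,:440]=a;o[:496,440:]=b;cv2.imwrite("pics/c1.png",o)
E
```

```text
amber ((323.0, 152.0), (34.0, 18.0), 90.0) [[314.0, 135.0], [332.0, 135.0], [332.0, 169.0], [314.0, 169.0]]
[[ 0.508  -0.2116  0.072 ]
 [ 0.5121 -0.2328  0.072 ]
 [ 0.471  -0.2409  0.072 ]
 [ 0.4669 -0.2191  0.072 ]] [ 0.4895 -0.2261  0.072 ]
pad ((180.11724853515625, 71.99311065673828), (37.22976303100586, 21.962038040161133), 86.633544921875) [[168.10000610351562, 54.099998474121094], [190.0, 52.79999923706055], [192.1999969482422, 89.9000015258789], [170.1999969482422, 91.19999694824219]]
[[ 0.5654 -0.0181  0.03  ]
 [ 0.5719 -0.0444  0.03  ]
 [ 0.5287 -0.0498  0.03  ]
 [ 0.5219 -0.0225  0.03  ]] [ 0.547  -0.0337  0.03  ]
0.009 -0.043 [[225.41751332 273.01201519]]
0.009 0.043 [[418.2745002  272.11811039]]
0.022 -0.043 [[232.9440166  258.42745402]]
0.022 0.043 [[411.06507632 257.59033146]]
-78.94018278636798
```

View pics/c1.png

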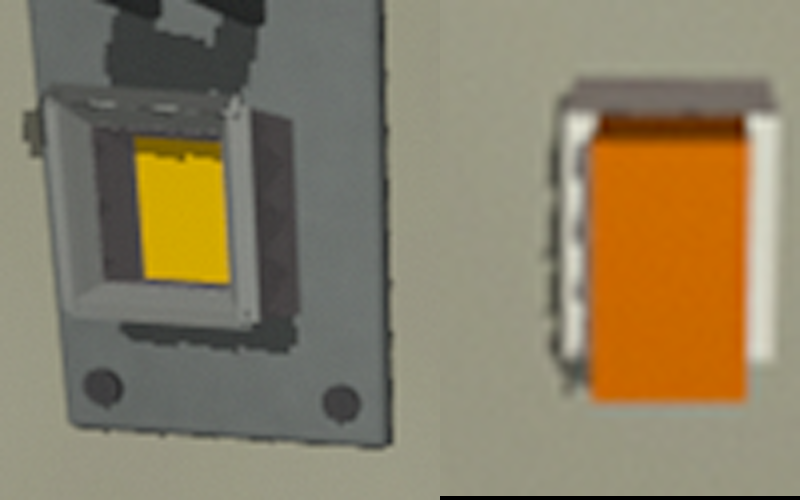

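>>> servo_tool(claw=[1,1,1,1,1,1,1,1,1,1,0,0,0,0,0,0], offset=[[-0.3,0,-4],[-0.3,0,-8.5],[-0.3,0,-13],[-0.3,0,-17.5],[-0.3,0,-21.5],[-0.3,0,-25],[-0.3,0,-27],[-0.3,0,-28.2],[-0.3,0,-28.5],[-0.3,0,-28.5],[-0.3,0,-28.5],[-0.3,0,-28.5],[-0.3,0,-28.5],[-0.3,0,-28.5],[-0.3,0,-28.5],[-0.3,0,-28.5]], rotation=[[0,0,0],[0,0,0],[0,0,0],[0,0,0],[0,0,0],[0,0,0],[0,0,0],[0,0,0],[0,0,0],[0,0,0],[0,0,0],[0,0,0],[0,0,0],[0,0,0],[0,0,0],[0,0,0]], newtons=40)

```text
t: 3.75
position: [0.4876, -0.2252, 0.0685]
ee_rot: [3.126, 0.306, 0.0]
wrist_force: [-0.9, -0.6, 1.1]
opening: 0.0232
grip_force: 46.2
```

```bash
python3 - <<'E'
from h import *
import pickle
k=pickle.load(open("w1.pkl","rb"))
g=lambda L:np.array(L)/4+[135,20]
q=onz(k,g([[45,95],[243,98],[258,325],[72,318]]),.057);print(q.round(4),q.mean(0).round(4))
a=onz(k,g([[383,0],[388,445],[74,427]]),.01);print(a.round(4))
d=a[0]-a[1];print(np.degrees(np.arctan2(d[1],d[0])));d=a[2]-a[1];print(np.degrees(np.arctan2(d[1],d[0])))
for i,j in((3,0),(2,1)):
  d=q[j]-q[i];print(np.degrees(np.arctan2(d[1],d[0])))
E
python3 w.py w2
```

```text
[[ 0.5721 -0.005   0.057 ]
 [ 0.5818 -0.0606  0.057 ]
 [ 0.5198 -0.0692  0.057 ]
 [ 0.5114 -0.0142  0.057 ]] [ 0.5463 -0.0372  0.057 ]
[[ 0.6194 -0.0844  0.01  ]
 [ 0.4824 -0.0997  0.01  ]
 [ 0.4684  0.0066  0.01  ]]
6.381090453686212
97.50262172939534
8.601969762018557
7.871298035098853
3.8 [ 0.4876 -0.2252  0.0684] [3.1265e+00 3.0630e-01 2.0000e-04] [-0.72 -0.16  1.45] 0.022982521532800886 [-0.65  0.56  1.67 -0.    0.92  0.72] 0.022
61.80815040047599 [ 0.56665159 -0.20859396  0.19015707] [ 2.22281373 -1.82715661 -0.2971168 ]
```

>>> servo_tool(claw=[0,0,0,0,0,0,0,0,0,0,0], offset=[[0,0,3],[0,0,7],[0,0,11],[0,3,15],[0,6,15],[0,10,15],[0,14,15],[0,17,15],[0,18,15],[0,18,15],[0,18,15]], rotation=[[0,0,0],[0,0,0],[0,0,0],[0,0,0],[0,0,-2],[0,0,-4],[0,0,-4],[0,0,-4],[0,0,-4],[0,0,-4],[0,0,-4]])

```text
t: 4.9
position: [0.4877, -0.0461, 0.2182]
ee_rot: [3.135, 0.196, -0.0]
wrist_force: [-0.1, -0.8, -1.2]
opening: 0.0236
grip_force: 46.0
```

```bash
python3 w.py w3
```

```text
4.95 [ 0.4877 -0.0463  0.2182] [ 3.1353e+00  1.9520e-01 -2.0000e-04] [ 0.5  -0.71 -1.36] 0.02375682389868527 [-0.33  0.27  1.65 -0.    1.22  1.11] 0.022
61.80815040047599 [ 0.56766183 -0.03505309  0.33991223] [ 2.16154038 -1.90786176 -0.31027838]
```

View pics/w3.png

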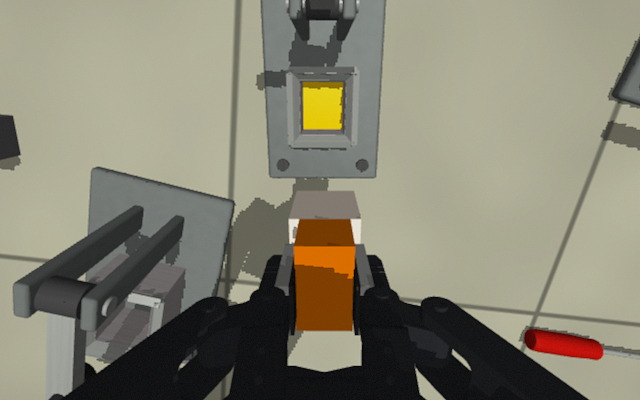

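The wrist view shows the block gripped upright, its top face from (294,247) to (354,331). The nest rim is around (289–356, 68–150) with the yellow pad inside at (323,106).

```bash
python3 - <<'E'
import cv2,numpy as np
im=cv2.imread("pics/w3.png")
a=cv2.resize(im[55:190,255:390],(540,540),interpolation=cv2.INTER_CUBIC)
b=cv2.resize(im[205:340,285:365],(240,405),interpolation=cv2.INTER_CUBIC)
o=np.zeros((540,780,3),np.uint8);o[:,:540]=a;o[:405,540:]=b
cv2.imwrite("pics/c3.png",o)
E
```

```text
(no output)
```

View pics/c3.png

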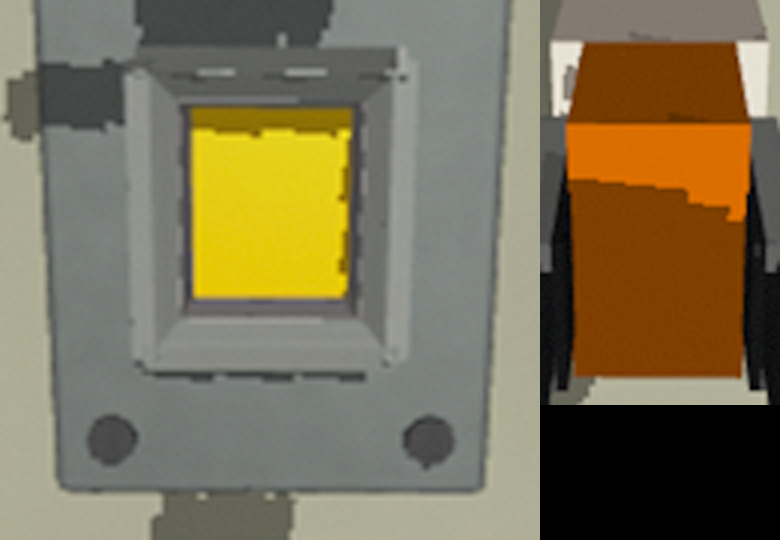

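```bash
python3 - <<'E'
from h import *
import pickle
k=pickle.load(open("w3.pkl","rb"))
T=np.array([.4877,-.0463,.2182]);Rt=R.from_rotvec([3.1353,.1952,-.0002]).as_matrix()
g=lambda L:np.array(L)/4+[255,55]
def show(n,q):
    d=[q[0]-q[3],q[1]-q[2]];print(n,q.mean(0).round(4),[np.degrees(np.arctan2(e[1],e[0])).round(1) for e in d],[np.linalg.norm(e).round(4) for e in d],np.linalg.norm(q[0]-q[1]).round(4))
show("pocket",onz(k,g([[186,103],[362,103],[355,316],[184,316]]),.05))
show("outer",onz(k,g([[126,60],[411,48],[407,370],[136,370]]),.057))
show("holes",onz(k,g([[111,440],[429,440],[429,440],[111,440.1]]),.01))
show("plate",onz(k,g([[37,0],[510,0],[482,490],[60,490]]),.01))
b=onz(k,np.array([[27,123],[210,123],[205,376],[35,376]])/3+[285,205],T[2]+.0035);show("block",b)
print("toolyaw",np.degrees(np.arctan2(Rt[1,0],Rt[0,0])),"blk in tool",Rt.T@(b.mean(0)-T))
E
```

```text
pocket [ 0.5471 -0.0368  0.05  ] [np.float64(5.3), np.float64(6.3)] [np.float64(0.0435), np.float64(0.0435)] 0.0362
outer [ 0.5465 -0.0365  0.057 ] [np.float64(7.1), np.float64(8.2)] [np.float64(0.062), np.float64(0.0643)] 0.0566
holes [ 0.4887 -0.0435  0.01  ] [np.float64(4.9), np.float64(0.0)] [np.float64(0.0), np.float64(0.0)] 0.0804
plate [ 0.5334 -0.0385  0.01  ] [np.float64(6.8), np.float64(6.8)] [np.float64(0.1161), np.float64(0.1161)] 0.1081
block [ 0.487  -0.0455  0.2217] [np.float64(7.1), np.float64(7.8)] [np.float64(0.0405), np.float64(0.0405)] 0.024
toolyaw 7.125134967657737 blk in tool [-0.00063437 -0.00087238 -0.0035001 ]
```

>>> servo_tool(claw=[0,0,0,0,0,0,0,0,0,0,0,0,0,0,0,0,0,0,0,0], offset=[[0,0,0],[0,0,0],[0,0,0],[0,0,0],[0,0,0],[0,0,0],[0,0,0],[0,0,0],[0,0,0],[0,0,0],[0,0,0],[0,0,0],[0,0,0],[0,0,0],[0,0,0],[0,0,0],[0,0,0],[0,0,0],[0,0,0],[0,0,0]], rotation=[[0,0,8],[0,0,16],[0,0,24],[0,0,32],[0,0,40],[0,0,48],[0,0,56],[0,0,64],[0,0,72],[0,0,80],[0,0,88],[0,0,96],[0,0,104],[0,0,112],[0,0,120],[0,0,128],[0,0,136],[0,0,144],[0,0,152],[0,0,160]])

```text
t: 6.95
position: [0.4876, -0.0465, 0.2182]
ee_rot: [-0.344, -3.122, 0.0]
wrist_force: [0.1, -0.5, -0.9]
opening: 0.0229
grip_force: 46.0
```

>>> servo_tool(claw=[0,0,0,0,0,0,0,0,0,0,0,0], offset=[[0,0,0],[0,0,0],[0,0,0],[1,0.2,-1],[2.5,0.4,-3],[4,0.6,-5],[5,0.8,-6],[5.93,0.9,-7],[5.93,0.9,-8],[5.93,0.9,-8],[5.93,0.9,-8],[5.93,0.9,-8]], rotation=[[0,0,8],[0,0,16],[0,0,20],[0,0,20],[0,0,20],[0,0,20],[0,0,20],[0,0,20],[0,0,20],[0,0,20],[0,0,20],[0,0,20]])

```text
t: 8.15
position: [0.5469, -0.0365, 0.139]
ee_rot: [-0.196, 3.135, -0.001]
wrist_force: [-0.8, -1.2, -1.0]
opening: 0.0233
grip_force: 46.0
```

```bash
python3 w.py w4; python3 - <<'E'
from cell import r
import cv2,numpy as np
a=r.capture("scene")["frame"][140:270,215:345,::-1];b=r.capture("side")["frame"][160:290,270:400,::-1]
f=lambda x:cv2.resize(x,(400,400),interpolation=cv2.INTER_CUBIC)
o=np.hstack([f(a),f(b)]);cv2.imwrite("pics/c4.png",np.clip(o*1.3,0,255).astype(np.uint8))
E
```

```text
8.2 [ 0.5469 -0.0364  0.139 ] [-1.9660e-01  3.1344e+00 -6.0000e-04] [-0.25  0.75 -0.65] 0.023355533665581393 [-0.28  0.48  1.58 -0.    1.09 -1.98] 0.022
61.80815040047599 [ 0.46521978 -0.04581035  0.26059083] [1.9235636  2.17966572 0.35379578]
```

View pics/c4.png

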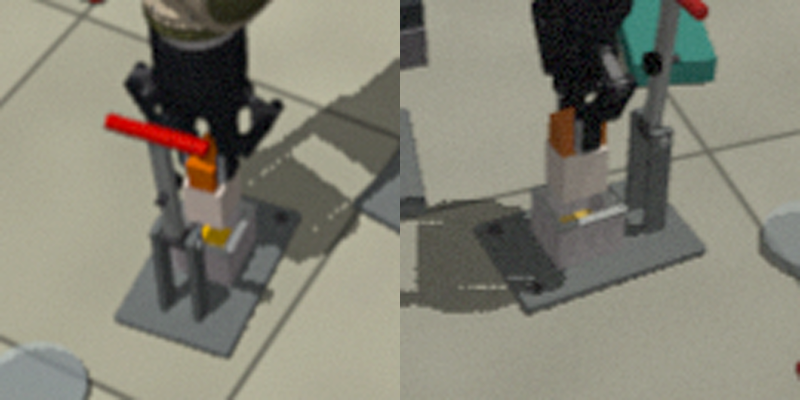

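The block hangs upright over the nest (scene crop (205,190), side crop (575,150)), clear of the clamp. I'll lower it gently.

>>> servo_tool(claw=[0,0,0,0,0,0,0,0,0], offset=[[0,-0.06,-0.4],[0,-0.06,-0.8],[0,-0.06,-1.1],[0,-0.06,-1.4],[0,-0.06,-1.7],[0,-0.06,-2.0],[0,-0.06,-2.3],[0,-0.06,-2.6],[0,-0.06,-2.6]], rotation=[[0,0,0],[0,0,0],[0,0,0],[0,0,0],[0,0,0],[0,0,0],[0,0,0],[0,0,0],[0,0,0]])

```text
t: 9.2
position: [0.547, -0.0367, 0.112]
ee_rot: [-0.197, 3.135, 0.0]
wrist_force: [0.7, -0.1, -1.5]
opening: 0.0237
grip_force: 45.9
```

>>> servo_tool(claw=[0,0,0,0,0], offset=[[0,0,-0.1],[0,0,-0.2],[0,0,-0.3],[0,0,-0.4],[0,0,-0.4]], rotation=[[0,0,0],[0,0,0],[0,0,0],[0,0,0],[0,0,0]])

```text
t: 9.7
position: [0.5469, -0.0368, 0.1082]
ee_rot: [-0.197, 3.135, -0.0]
wrist_force: [1.7, -0.9, -2.0]
opening: 0.0233
grip_force: 45.9
```

>>> servo_tool(claw=[0,0,0,0,0], offset=[[0,0,-0.1],[0,0,-0.2],[0,0,-0.3],[0,0,-0.3],[0,0,-0.3]], rotation=[[0,0,0],[0,0,0],[0,0,0],[0,0,0],[0,0,0]])

```text
t: 10.2
position: [0.5469, -0.0368, 0.1052]
ee_rot: [-0.197, 3.135, -0.0]
wrist_force: [3.1, 0.1, -1.3]
opening: 0.023
grip_force: 45.9
```

>>> servo_tool(claw=[0,0,0,0,0], offset=[[0.05,0,-0.1],[0.08,0,-0.2],[0.08,0,-0.3],[0.08,0,-0.4],[0.08,0,-0.4]], rotation=[[0,0,0],[0,0,0],[0,0,0],[0,0,0],[0,0,0]])

```text
t: 10.7
position: [0.5474, -0.0367, 0.101]
ee_rot: [0.197, -3.135, -0.0]
wrist_force: [0.6, 0.1, -0.9]
opening: 0.0232
grip_force: 46.0
```

>>> servo_tool(claw=[0,0,0,0], offset=[[0,0,-0.1],[0,0,-0.2],[0,0,-0.3],[0,0,-0.3]], rotation=[[0,0,0],[0,0,0],[0,0,0],[0,0,0]])

```text
t: 11.1
position: [0.5476, -0.0367, 0.0981]
ee_rot: [0.197, -3.135, -0.0]
wrist_force: [-0.1, 1.1, -0.4]
opening: 0.0232
grip_force: 46.0
```

>>> servo_tool(claw=[0,0,0,0], offset=[[0,0,-0.1],[0,0,-0.2],[0,0,-0.3],[0,0,-0.3]], rotation=[[0,0,0],[0,0,0],[0,0,0],[0,0,0]])

```text
t: 11.5
position: [0.5476, -0.0367, 0.0951]
ee_rot: [0.197, -3.135, -0.0]
wrist_force: [0.4, -0.6, -0.9]
opening: 0.0231
grip_force: 46.0
```

>>> servo_tool(claw=[0,0,0,0], offset=[[0,0,-0.1],[0,0,-0.2],[0,0,-0.2],[0,0,-0.2]], rotation=[[0,0,0],[0,0,0],[0,0,0],[0,0,0]])

```text
t: 11.9
position: [0.5477, -0.0368, 0.0933]
ee_rot: [0.197, -3.135, -0.0]
wrist_force: [-0.2, -0.4, -0.8]
opening: 0.0231
grip_force: 46.0
```

>>> servo_tool(claw=[0,0,0,0], offset=[[0,0,-0.1],[0,0,-0.2],[0,0,-0.2],[0,0,-0.2]], rotation=[[0,0,0],[0,0,0],[0,0,0],[0,0,0]])

```text
t: 12.3
position: [0.5478, -0.0368, 0.0914]
ee_rot: [-0.197, 3.135, -0.0]
wrist_force: [-0.7, 0.8, 1.4]
opening: 0.0232
grip_force: 46.2
```

>>> servo_tool(claw=[0,0,0,0], offset=[[0,0,-0.1],[0,0,-0.2],[0,0,-0.2],[0,0,-0.2]], rotation=[[0,0,0],[0,0,0],[0,0,0],[0,0,0]])

```text
t: 12.7
position: [0.5479, -0.0368, 0.0898]
ee_rot: [-0.197, 3.135, -0.0]
wrist_force: [-1.5, 1.0, 5.6]
opening: 0.0231
grip_force: 46.9
```

>>> servo_tool(claw=[0,0,0,0], offset=[[0,0,-0.05],[0,0,-0.1],[0,0,-0.1],[0,0,-0.1]], rotation=[[0,0,0],[0,0,0],[0,0,0],[0,0,0]])

```text
t: 13.1
position: [0.5479, -0.0367, 0.0889]
ee_rot: [-0.197, 3.135, -0.0]
wrist_force: [-1.9, 1.8, 5.7]
opening: 0.0229
grip_force: 47.0
```

>>> servo_tool(claw=[0,0,0,0], offset=[[0,0,-0.05],[0,0,-0.1],[0,0,-0.1],[0,0,-0.1]], rotation=[[0,0,0],[0,0,0],[0,0,0],[0,0,0]])

```text
t: 13.5
position: [0.5478, -0.0367, 0.0878]
ee_rot: [-0.197, 3.135, -0.0]
wrist_force: [-1.4, 1.1, 5.7]
opening: 0.0229
grip_force: 47.0
```

>>> servo_tool(claw=[0,0,0,0], offset=[[0,0,-0.05],[0,0,-0.1],[0,0,-0.1],[0,0,-0.1]], rotation=[[0,0,0],[0,0,0],[0,0,0],[0,0,0]])

```text
t: 13.9
position: [0.5479, -0.0367, 0.0869]
ee_rot: [-0.197, 3.135, -0.0]
wrist_force: [-1.0, 1.3, 6.6]
opening: 0.0232
grip_force: 47.0
```

>>> servo_tool(claw=[0,0,0,0], offset=[[0,0,-0.05],[0,0,-0.1],[0,0,-0.1],[0,0,-0.1]], rotation=[[0,0,0],[0,0,0],[0,0,0],[0,0,0]])

```text
t: 14.3
position: [0.548, -0.0367, 0.0869]
ee_rot: [-0.197, 3.134, -0.001]
wrist_force: [-4.4, 2.3, 15.6]
opening: 0.0232
grip_force: 48.2
```

>>> servo_tool(claw=[0,0,1,1,1,1,1,1,1,1,1,1,1,1,1], offset=[[0,0,0],[0,0,0.1],[0,0,0.1],[0,0,0.1],[0,0,0.1],[0,0,0.1],[0,0,0.1],[0,0,1],[0,0,4],[0,0,8],[0,0,12],[0,0,16],[0,0,20],[0,0,22],[0,0,22]], rotation=[[0,0,0],[0,0,0],[0,0,0],[0,0,0],[0,0,0],[0,0,0],[0,0,0],[0,0,0],[0,0,0],[0,0,0],[0,0,0],[0,0,0],[0,0,0],[0,0,0],[0,0,0]])

```text
t: 15.8
position: [0.5483, -0.0369, 0.309]
ee_rot: [-0.197, 3.129, -0.003]
wrist_force: [-0.5, 0.3, -0.8]
opening: 0.0857
grip_force: 0.0
```

```bash
cat > cl.py <<'E'
from h import *
import pickle
from scipy.optimize import minimize_scalar
N=np.array([.547,-.037,0]);Y=np.radians(7.1);ex=np.array([np.cos(Y),np.sin(Y),0]);ey=np.array([-np.sin(Y),np.cos(Y),0])
def handle(th,y=0):return N+ex*(.066-.134*np.cos(th))+ey*y+[0,0,.108+.134*np.sin(th)]
if __name__=="__main__":
  for n,k,uv in(("scene",SC,(266,183.75)),("side",SI,(359,156))):
    m=minimize_scalar(lambda t:((proj(k,handle(t))[0]-uv)**2).sum(),bounds=(1.4,2.1),method="bounded");print(n,m.x,m.fun**.5,proj(k,handle(m.x)),handle(m.x).round(4))
E
python3 w.py w5; python3 cl.py; python3 - <<'E'
from cell import r
import cv2,numpy as np
w=cv2.resize(cv2.imread("pics/w5.png"),(448,280))
a=r.capture("scene")["frame"][140:240,220:320,::-1];b=r.capture("side")["frame"][130:260,300:395,::-1]
f=lambda x,s:cv2.resize(x,s,interpolation=cv2.INTER_CUBIC)
o=np.zeros((570,800,3),np.uint8);o[:280,:448]=w;o[280:570,:290]=f(a,(290,290));o[:480,449:800]=f(b,(351,480));cv2.imwrite("pics/c5.png",np.clip(o*1.2,0,255).astype(np.uint8))
E
```

```text
15.85 [ 0.5478 -0.0367  0.3066] [-1.9700e-01  3.1329e+00 -1.3000e-03] [ 0.34  0.59 -0.47] 0.08561101320949588 [-0.28  0.33  1.33  0.    1.47 -1.98] 0.022
61.80815040047599 [ 0.46599323 -0.04603029  0.43023668] [1.91913778 2.17654681 0.35685432]
scene 1.668284014876963 0.6386269281563481 [[265.4416064  183.44009527]] [ 0.6254 -0.0272  0.2414]
side 1.6823077315565216 0.9298808526390713 [[358.85940551 155.08080928]] [ 0.6273 -0.027   0.2412]
```

View pics/c5.png

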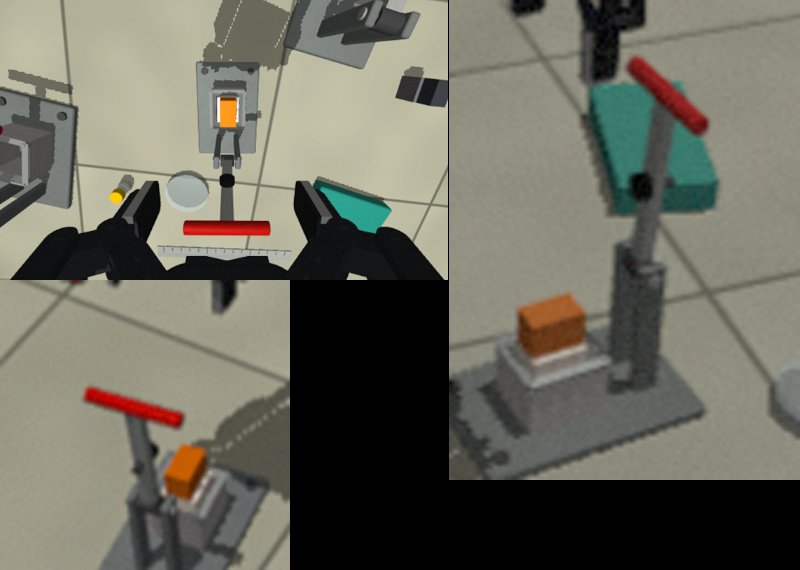

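The block stands seated in the nest, amber top at wrist (228,112) of the reduced view with the ledge just above the rim. The handle runs from (185,228) to (270,228), and both outside cameras give a clamp angle of about 1.675.

I'll rotate the tool and grip the handle beside the arm.

>>> servo_tool(claw=[1,1,1,1,1,1,1,1,1,1,1,1,1,1,1,1], offset=[[1,0,2],[2,0,2],[3,0,2],[4,-0.5,2],[5,-1,2],[6,-1.5,2],[7,-1.5,2],[8.1,-1.5,2],[8.1,-1.5,2],[8.1,-1.5,2],[8.1,-1.5,0],[8.1,-1.5,-2],[8.1,-1.5,-4],[8.1,-1.5,-5.5],[8.1,-1.5,-6.2],[8.1,-1.5,-6.2]], rotation=[[0,0,-8],[0,0,-16],[0,0,-24],[0,0,-32],[0,0,-40],[0,0,-48],[0,0,-56],[0,0,-64],[0,0,-72],[0,0,-80],[0,0,-88],[0,0,-90],[0,0,-90],[0,0,-90],[0,0,-90],[0,0,-90]])

```text
t: 17.55
position: [0.6282, -0.0516, 0.2417]
ee_rot: [-2.076, -2.354, 0.002]
wrist_force: [-0.5, -0.5, -0.2]
opening: 0.0855
grip_force: 0.0
```

```bash
python3 w.py w6
```

```text
17.6 [ 0.6286 -0.0517  0.2429] [-2.0770e+00 -2.3557e+00  8.0000e-04] [0.01 0.52 0.14] 0.08525572442513059 [-0.27  0.56  1.16  0.    1.42 -0.39] 0.022
61.80815040047599 [0.6176068  0.02981248 0.36351713] [2.81542688 0.17697718 0.02348933]
```

View pics/w6.png

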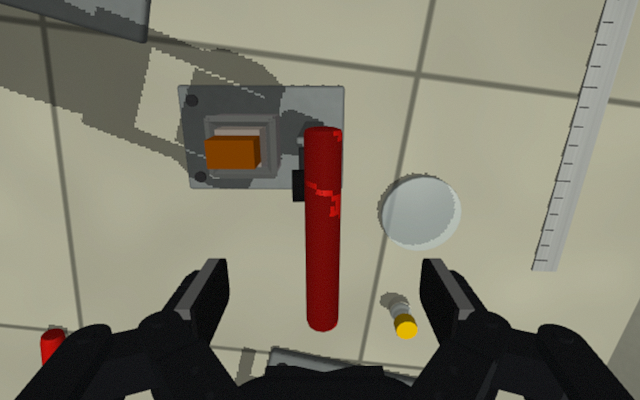

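The red handle is centred between the open pads, at u≈322, v 127–332.

```bash
python3 - <<'E'
from h import *
import pickle
from cl import *
k=pickle.load(open("w6.pkl","rb"));T=np.array([.6286,-.0517,.2429])
print(proj(k,T-[0,0,.003]),proj(k,[handle(1.675),handle(1.675,.042),handle(1.675,-.042)]))
h0=handle(1.675)
for t in np.arange(1.675,-.01,-.1):print(round(t,3),((handle(t)-h0)*100).round(2))
E
```

```text
[[326.79185534 285.14794685]] [[328.97669638 234.09076191]
 [329.64255062 128.34092445]
 [328.4305334  320.83143602]]
1.675 [0. 0. 0.]
1.575 [-1.33 -0.17  0.07]
1.475 [-2.65 -0.33  0.01]
1.375 [-3.97 -0.49 -0.18]
1.275 [-5.26 -0.66 -0.51]
1.175 [-6.51 -0.81 -0.96]
1.075 [-7.71 -0.96 -1.54]
0.975 [-8.85 -1.1  -2.24]
0.875 [-9.91 -1.23 -3.04]
0.775 [-10.88  -1.36  -3.95]
0.675 [-11.76  -1.47  -4.95]
0.575 [-12.54  -1.56  -6.04]
0.475 [-13.21  -1.65  -7.2 ]
0.375 [-13.76  -1.71  -8.42]
0.275 [-14.18  -1.77  -9.69]
0.175 [-14.48  -1.8  -10.99]
0.075 [-14.64  -1.82 -12.32]
```

>>> servo_tool(claw=[0,0,0,0,0,0,0], offset=[[0,0,0],[0,0,0],[0,0,0],[0,0,0],[0,0,0],[0,0,0],[0,0,0]], rotation=[[0,0,0],[0,0,0],[0,0,0],[0,0,0],[0,0,0],[0,0,0],[0,0,0]], newtons=25)

```text
t: 18.3
position: [0.6287, -0.0518, 0.2435]
ee_rot: [2.078, 2.356, 0.0]
wrist_force: [-0.9, 0.1, 2.5]
opening: 0.0126
grip_force: 24.3
```

>>> servo_tool(claw=[0,0,0,0,0,0,0,0,0], offset=[[-1.33,-0.17,0.07],[-2.65,-0.33,0.01],[-3.97,-0.49,-0.18],[-5.26,-0.66,-0.51],[-6.51,-0.81,-0.96],[-7.71,-0.96,-1.54],[-8.85,-1.1,-2.24],[-9.91,-1.23,-3.04],[-9.91,-1.23,-3.04]], rotation=[[0,0,0],[0,0,0],[0,0,0],[0,0,0],[0,0,0],[0,0,0],[0,0,0],[0,0,0],[0,0,0]])

```text
t: 19.2
position: [0.5287, -0.0642, 0.2125]
ee_rot: [-2.078, -2.355, 0.001]
wrist_force: [-1.7, -0.4, 0.3]
opening: 0.0129
grip_force: 24.8
```

>>> servo_tool(claw=[0,0,0,0,0,0,0], offset=[[-0.97,-0.13,-0.91],[-1.85,-0.24,-1.91],[-2.63,-0.33,-3.0],[-3.3,-0.42,-4.16],[-3.85,-0.48,-5.38],[-4.27,-0.54,-6.65],[-4.27,-0.54,-6.65]], rotation=[[0,0,0],[0,0,0],[0,0,0],[0,0,0],[0,0,0],[0,0,0],[0,0,0]])

```text
t: 19.9
position: [0.4876, -0.0694, 0.1457]
ee_rot: [2.078, 2.355, 0.002]
wrist_force: [4.9, 1.1, -3.1]
opening: 0.0129
grip_force: 24.5
```

>>> servo_tool(claw=[0,0,0,0,0,0], offset=[[-0.1,-0.02,-0.7],[-0.22,-0.03,-1.3],[-0.34,-0.04,-2.0],[-0.4,-0.05,-2.7],[-0.42,-0.06,-3.3],[-0.42,-0.06,-3.3]], rotation=[[0,0,0],[0,0,0],[0,0,0],[0,0,0],[0,0,0],[0,0,0]])

```text
t: 20.5
position: [0.4837, -0.07, 0.1129]
ee_rot: [2.077, 2.354, 0.003]
wrist_force: [8.0, 3.7, -2.0]
opening: 0.0128
grip_force: 24.4
```

>>> servo_tool(claw=[0,0,0,0], offset=[[0,0,-0.3],[0,0,-0.6],[0,0,-0.8],[0,0,-0.8]], rotation=[[0,0,0],[0,0,0],[0,0,0],[0,0,0]])

```text
t: 20.9
position: [0.4841, -0.07, 0.1056]
ee_rot: [2.076, 2.354, 0.004]
wrist_force: [8.2, 3.6, 1.1]
opening: 0.013
grip_force: 24.5
```

>>> servo_tool(claw=[0,0,0,0], offset=[[0.06,0.02,-0.1],[0.08,0.03,-0.2],[0.08,0.03,-0.3],[0.08,0.03,-0.3]], rotation=[[0,0,0],[0,0,0],[0,0,0],[0,0,0]])

```text
t: 21.3
position: [0.4843, -0.0699, 0.1027]
ee_rot: [2.077, 2.354, 0.002]
wrist_force: [6.2, 1.4, 3.0]
opening: 0.0131
grip_force: 24.9
```

>>> servo_tool(claw=[0,0,0,0], offset=[[0,0,-0.1],[0,0,-0.2],[0,0,-0.3],[0,0,-0.3]], rotation=[[0,0,0],[0,0,0],[0,0,0],[0,0,0]])

```text
t: 21.7
position: [0.4846, -0.0699, 0.0999]
ee_rot: [2.076, 2.354, 0.003]
wrist_force: [6.0, 3.1, 5.3]
opening: 0.0129
grip_force: 25.2
```

>>> servo_tool(claw=[0.4,0.4,0.4,0.4,0.4,0.4,0.4,0.4,0.4,0.4,0.4,0.4], offset=[[0,0,0],[0,0,0],[0,0,0],[0,0,0],[0,0,0.5],[0,0,2],[0,0,5],[0,0,9],[-1,-2,13],[-2,-5,16],[-2,-8,18],[-2,-8,18]], rotation=[[0,0,0],[0,0,0],[0,0,0],[0,0,0],[0,0,0],[0,0,0],[0,0,0],[0,0,0],[0,0,0],[0,0,0],[0,0,0],[0,0,0]])

```text
t: 22.9
position: [0.4638, -0.1526, 0.2822]
ee_rot: [2.078, 2.349, 0.0]
wrist_force: [-0.5, 0.1, 0.6]
opening: 0.0337
grip_force: 0.0
```

```bash
python3 w.py w7; python3 - <<'E'
from cell import r
from cl import *
from h import *
a=r.capture("scene")["frame"][150:270,220:340,::-1];b=r.capture("side")["frame"][170:290,270:390,::-1]
f=lambda x:cv2.resize(x,(400,400),interpolation=cv2.INTER_CUBIC)
cv2.imwrite("pics/c7.png",np.clip(np.hstack([f(a),f(b)])*1.3,0,255).astype(np.uint8))
for t in(-.1,0,.1,.2):print(t,(proj(SC,handle(t))-[220,150])*400/120,(proj(SI,handle(t))-[270,170])*400/120+[400,0])
E
```

```text
22.95 [ 0.4634 -0.1509  0.2803] [2.0791e+00 2.3526e+00 5.0000e-04] [ 0.2   1.2  -0.34] 0.034191763369388346 [-0.56  0.21  1.56 -0.    1.37 -0.68] 0.022
61.80815040047599 [ 0.45256854 -0.07062396  0.40361454] [2.81090276 0.17075467 0.03271666]
-0.1 [[243.3170949  110.91292192]] [[508.14259712 166.38494618]]
0 [[242.9337114   99.06307247]] [[507.15660026 152.60164107]]
0.1 [[241.88928079  88.1718768 ]] [[507.83595486 138.09982536]]
0.2 [[240.17685665  78.35330948]] [[510.21002413 123.03074257]]
```

View pics/c7.png

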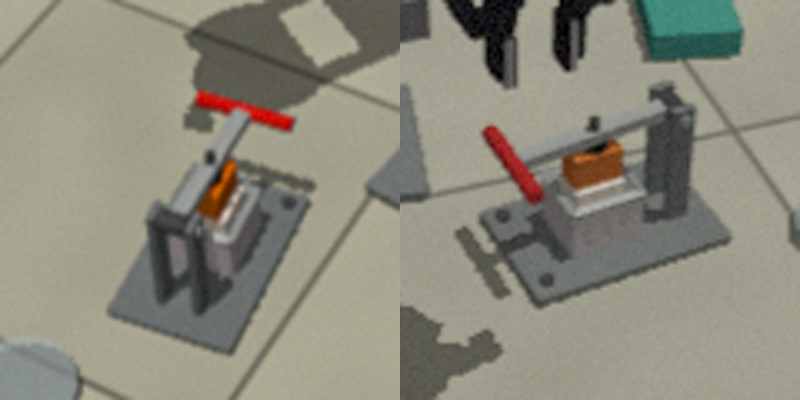

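The handle sits at side (514,164) and scene (245,111), which gives a clamp angle of about -0.09. The shoe rests on the seated block and the gripper is clear.

```bash
python3 -c "
from cell import r
print(r.close_job())"
```

```text
the job is handed in; nothing more can be done
None
```

I pressed the amber block home with the clamp still open, until it stopped hard at about 16 N, then shut the clamp until its shoe rested on the block. The gripper is clear of everything; the job was handed in at about 23 s, with no verdict returned.

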